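# Close and clamp the knife-box cover

## Robot

A 6-joint arm with a two-finger parallel gripper is mounted at the origin on the work surface. World frame = base frame: x ahead of the robot, y to its left, z up, the work surface at z = 0. Lengths are in m, angles in rad, forces in N, time in s.
With the tool pointing down it reaches from about 0.3 to 0.95 m from the base axis. Payload 3.1 kg.
Tool frame: the origin (TCP) lies at the very end of the fingers, on their centre line; the grasp point (between the pads) lies 19 mm behind it (arm.grip_depth is the distance from the TCP to the grasp point, in m); z points along the fingers, y is the line along which they close (so a half turn about z gives the same grasp; the last joint's range is limited). The gripper opens to 85 mm and grips with 20 to 120 N. Pads are 22 mm wide; open, the fingers measure 114 mm over their backs; the gripper's body (76 mm by 85 mm) begins 54 mm behind the grasp point. The pads swing forward as they close: fully open they stand 13 mm farther back than shut.
Start: joints at [-1.221, 0.308, 1.634, -0, 1.2, -0.07], TCP at [0.255, -0.571, 0.231] pointing down, gripper open.
Joint ranges: [-3.06, 3.06], [-0.79, 1.96], [0.05, 2.63], [-1.19, 4.34], [0.05, 2.64], [-2.94, 2.94]. Speed limits (rad/s): [2.79, 2.79, 3.14, 3.14, 3.14, 3.14].

## Interface

Orientations are given as a unit quaternion [w, x, y, z].
In Python, from workcell import arm gives the robot as it stands.
- The arm moves only by the tool arm_command, never from a script. Its argument "targets" is a list that holds one entry, the list of rows, each a list of 5 numbers: the finger opening in m, from 0 to 0.0854, then the shift along the world's x, y, z in m, then the turn about the world's z in rad. In form: [[[jaw, dx, dy, dz, spin], ...]]. A call has 1 to 8 rows; each row shifts and turns the commanded pose from where the row before left it; what a row does not reach is not made up. A row lasts 1/10 s, in which the tool goes at most 50 mm and 8.59 degrees, less where a joint would pass 70% of its speed; a pose out of reach is approached as far as the arm can. A call with a gripper value outside its range is refused whole. The fingers move at their own pace and stop on an object; "squeeze" is the grip in N (left out, the last holds). Time passes only in rows, so rows that do not move let the fingers close. It gives the time, the measured TCP pose, the force, the opening and the grip force at its end, in the units of the state.
- arm.observe(): the state, without advancing time (a new reading comes with each control period).
- arm.grab_frame(name): name is "side" or "top" or "wrist"; returns (picture, depth): 420x560x3 uint8, red, green, blue; 420x560 float32, m along the optical axis (not along the pixel's ray), 0 where there is no reading.
- arm.calibration(name): a dict with "intrinsics" (3x3 intrinsics, pixels), "R" (3x3) and "t" (3): a world point X has camera coordinates R X + t. Camera axes: x right, y down, z forward; pixel columns grow to the right and rows downward; lengths in m; the calibration is good to about 2 mm. A picture is of the moment at which its call begins: read the wrist's pose just before it. calibration takes no time and is no camera call; for the wrist camera it gives the pose at the moment of the call.
- arm.job_done(): hands the job in; it is judged then, once.
The state is a dict: "time": time; "joint_positions": joint angles; "dq": joint speeds; "tau": joint torques, N m; "ee_pos": TCP position; "tool_rot": TCP orientation; "contact_force": force on the tool from outside, world axes, zero at the start; "torque": the same for the moment, N m; "width": finger opening in m; "grasp_force": force on a finger pad.
Only numpy, scipy, OpenCV 4.12 (cv2) and the standard library are available. Lean on these libraries where they do the work, as an engineer would, in place of code of your own. Each camera call takes 0.05 s, during which the arm holds its last target. There are 200 camera calls.

## Task

Put the leather knives away safely: loosen the red clamp knob on the knife box, only then slide the cover by its pull fully home over the open compartment, and tighten the knob again (clockwise) until it grips the cover firmly. Feel for the bite, as it comes at a different angle than before; do not crank it so hard that the cover is crushed, do not drag the cover while it is clamped, and leave all the other things where they are.

Things in the scene. Friction and masses are not known exactly. Their poses are not given: they have to be found in the camera images.
- box: wooden knife box fixed on the bench, 340 mm long (y), body 128 mm deep (x), 69 mm tall. Origin on the bench under the body's middle; x away from the clamp, y along the box to the open compartment, z up. y < 0 is a solid deck, y > 0 the compartment. A base board reaches 140 mm to the front (-x); on it, at y = 0, a grey clamp bridge 80 mm wide hangs over the cover's flange and carries the red knob.
- cover (a joint): plywood cover, 190 mm long, 8 mm thick, top 78 mm above the bench, slides along the box's y: 0 = parked over the deck, 0.150 = fully home against its stop, compartment covered. Takes about 3 N when the clamp is free. A steel flange slopes down along its front edge, under the clamp; it is thinner by about 1 to 3.5 mm, unknown, at the place that is clamped when the cover is home.
- cover_pull (a point): point in the cover's upright brass pull, a bar 70 mm along the box's x, 16 mm thick along the box's y, 40 mm tall, on the middle of the cover. The point is in the middle of the bar, 26 mm above the cover's top face and 14 mm below the pull's top. Axes as the box's.
- knob_grip (a point): on the axis of the red clamp knob, 2 mm above the middle of its square head (50 x 50 mm across flats, 30 mm tall, white mark on top). z: the knob's axis, outwards, leaning 30 degrees from vertical to the box's front (-x). x and y are square to the flats and turn with the knob. The head's underside is 17 mm below this point, the sloping bridge (80 x 80 mm) 48 mm below.
- knob (a joint): knob angle, grows anticlockwise (from outside) = loosens; clockwise drives the shoe 2 mm per rad onto the flange. Starts about 0.5 rad past first bite. Turns freely at 0.2 N m; after the bite the moment grows about 0.22 N m per rad: 0.3 N m is firm (60 N at the shoe), 0.41 N m (115 N) crushes the cover. Where it bites with the cover home must be felt. Range -2.6 to 2.6; stays where left.
- clamp_shoe: rubber-faced steel shoe at the lower end of the knob's screw, 18 mm diameter, hidden under the bridge; it presses on the cover's flange when the knob is tight. Origin at its lower face; z along the screw, outwards.
- awl: short wooden-handled awl, 130 mm long, lying in the compartment; leave it alone. Origin at the centre of its underside
- bone_folder: dark-handled flat spatula, 140 mm long, lying in the compartment; leave it alone. Origin at the centre of its underside
- spray_bottle: bottle with a red cap, 60 mm diameter, 170 mm tall, beside the box; leave it alone. Origin at the centre of its underside
- glue_jar: amber jar with a black cap, 72 mm diameter, 90 mm tall, beside the box; leave it alone. Origin at the centre of its underside
- wax_block: yellow block of wax, 70 x 45 x 28 mm, in front of the box; leave it alone. Origin at the centre of its underside
- polish_tin: flat green tin, 72 mm diameter, 24 mm tall, in front of the box; leave it alone. Origin at the centre of its underside
- mallet: wooden mallet lying on the bench, head 68 x 100 mm, 68 mm tall; leave it alone. Origin at the centre of its underside
- brush: wooden-handled brush, 180 mm long, lying on the bench; leave it alone. Origin at the centre of its underside

How it is judged:
On the way, in this order (a step that is already met when the one before it is completed fails the run):
1. the knob is loosened so that the shoe no longer presses on the cover, which has not been moved (within 10 mm) (contact force between clamp_shoe and anything else below 1 N and distance of cover_pull from where it was at the start of the episode below 0.01 m), for 0.2 s.
2. the cover is slid home (within 5 mm of its stop) with the clamp still free (value of joint cover above 0.145 m and contact force between clamp_shoe and anything else below 5 N), for 0.2 s.
At the end, for the whole second after the job is handed in: The cover is within 5 mm of fully home, the shoe presses on it with more than 35 N (firmly tight, about 60 N, is well clear of this), and knob and cover are at rest (value of joint cover above 0.145 m and contact force between clamp_shoe and anything else above 35 N and velocity of joint knob between -0.05 and 0.05 rad/s and velocity of joint cover between -0.01 and 0.01 m/s); the robot touches nothing.
It fails at once if the cover is dragged along (faster than 20 mm/s) while the shoe presses on it with more than 10 N (contact force between clamp_shoe and anything else above 10 N and (velocity of joint cover above 0.02 m/s or velocity of joint cover below -0.02 m/s)).
It fails at once if the cover is crushed by overtightening (shoe force over 115 N) (contact force between clamp_shoe and anything else above 115 N).
It fails at once if another thing is moved by more than 30 mm (distance of any of awl, bone_folder, spray_bottle, glue_jar, wax_block, polish_tin, mallet, brush from where it was at the start of the episode above 0.03 m).
It also fails if it takes over 72 s, if anything falls off the work surface, if the arm or the gripper's body presses on something with over 40 N, if the wrist force passes 120 N, or if a joint passes its speed limit or range.

## Working session

There is one attempt and no reset: what is moved stays moved. The work goes in short steps, Python scripts to look and compute and a tool call to move; the robot and the scene stay as the last step left them, time stands still between calls to the robot, and variables do not carry over. Pictures are saved under pics/ and viewed, at most 10 in all, crops included, and the job is handed in when it is done.

Besides the shell and the picture viewer there is one more tool, called after "Call:" as name([rows], argument=value, ...), one row to a line, values as JSON. arm_command: Moves the arm, as the interface text tells. Its arguments: {"type":"object","properties":{"targets":{"type":"array","items":{"type":"array","items":{"type":"array","items":{"type":"number"}}}},"squeeze":{"type":"number"}},"required":["targets"]}

```bash
mkdir -p pics; ls
python3 - <<'E'
from workcell import arm
import cv2,numpy as np
for n in ("top","side"):
    p,d=arm.grab_frame(n); np.savez(f"pics/{n}0.npz",p=p,d=d); cv2.imwrite(f"pics/{n}0.png",p[:,:,::-1])
    print(n,arm.calibration(n))
s=arm.observe();print(s)
E
```

```text
pics
top {'intrinsics': array([[402.03030851,   0.        , 278.98886848],
       [  0.        , 402.03030851, 212.52533158],
       [  0.        ,   0.        ,   1.        ]]), 'R': array([[ 1.61060464e-04, -9.99907811e-01, -1.35773278e-02],
       [-9.84814690e-01,  2.19854295e-03, -1.73594909e-01],
       [ 1.73608755e-01,  1.33991111e-02, -9.84723547e-01]]), 't': array([-0.00595029,  0.53282518,  1.13965623])}
side {'intrinsics': array([[419.74496564,   0.        , 284.78144741],
       [  0.        , 419.74496564, 216.78246667],
       [  0.        ,   0.        ,   1.        ]]), 'R': array([[-0.91904337, -0.39415287, -0.00167147],
       [-0.30415668,  0.71188432, -0.63301614],
       [ 0.25069502, -0.5812609 , -0.77413679]]), 't': array([0.47367657, 0.23332701, 1.00724193])}
{'time': 0.1, 'joint_positions': array([-1.22070559e+00,  3.08905978e-01,  1.63509069e+00, -1.68568221e-05,
        1.19967438e+00, -6.97018083e-02]), 'dq': array([ 0.00150443, -0.00067407, -0.00351171, -0.00136312,  0.00054768,
       -0.0002678 ]), 'tau': array([ 2.77753188e-04, -4.16407549e+01, -2.77644771e+01, -7.57677526e-05,
        4.01200668e-03,  9.65097740e-06]), 'ee_pos': array([ 0.2544425 , -0.57003811,  0.23015437]), 'tool_rot': array([-1.02790742e-03,  9.78051366e-01,  2.08361336e-01, -1.52987757e-04]), 'contact_force': array([-0.02948414,  0.08964683,  0.35675335]), 'torque': array([-0.004537  , -0.00555638,  0.04625438]), 'grasp_force': 0.0, 'width': 0.08532097425377246}
```

View pics/top0.png

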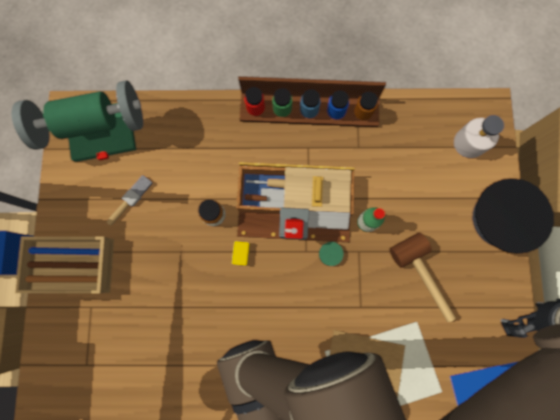

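View pics/side0.png

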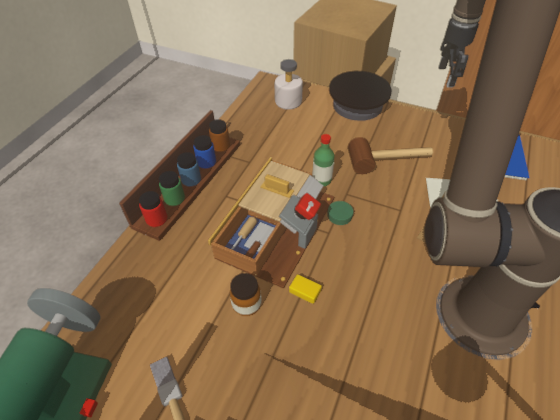

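The top view shows the pull at (318,188), the red knob at (293,228) with its white mark, the compartment to the left (+y) and the bottle at (372,218). The side view shows the knob at (307,207) and the pull at (277,184).

```bash
cat > h.py <<'E'
import numpy as np,cv2
from workcell import arm
def cloud(d,c):
    K,R,t=c["intrinsics"],c["R"],c["t"]
    v,u=np.mgrid[:d.shape[0],:d.shape[1]]
    P=np.stack([(u-K[0,2])/K[0,0]*d,(v-K[1,2])/K[1,1]*d,d],-1)
    return (P-t)@R
def masks(p,X,d):
    h=cv2.cvtColor(p,cv2.COLOR_RGB2HSV).astype(int)
    near=(d>0)&(X[...,2]>.03)&(abs(X[...,0]-.47)<.2)&(abs(X[...,1])<.2)
    red=near&((h[...,0]<7)|(h[...,0]>173))&(h[...,1]>190)&(h[...,2]>110)
    return h,near,red
E
python3 - <<'E'
from h import *
for n in("top","side"):
    z=np.load(f"pics/{n}0.npz");p,d=z["p"],z["d"];X=cloud(d,arm.calibration(n))
    h,near,red=masks(p,X,d)
    for (u,v) in ([(318,188),(293,228),(340,185),(330,218),(295,165),(372,215)] if n=="top" else [(277,184),(307,207),(290,215)]): print(n,u,v,X[v,u].round(4),h[v,u])
    # cover top yaw
    cov=near&(abs(X[...,2]-.078)<.006)
    if n=="top":
        vv,uu=np.nonzero(cov);pts=X[cov][:,:2];print("cover",len(pts),cv2.minAreaRect(pts.astype(np.float32)*1000))
    m=red.astype(np.uint8);k,l,s,c=cv2.connectedComponentsWithStats(m)
    for i in range(1,k):
        if s[i,4]>40: 
            Q=X[l==i];print("red",s[i],c[i],np.median(Q,0).round(4),Q.min(0).round(4),Q.max(0).round(4))
    pu=near&(X[...,2]>.105)&(X[...,2]<.13)&(h[...,0]>15)&(h[...,0]<30)&(h[...,1]>150)
    Q=X[pu];print("pull",len(Q),Q.mean(0).round(4),Q.min(0),Q.max(0))
    if len(Q)>5: print(cv2.minAreaRect((Q[:,:2]*1000).astype(np.float32)))
    print("rail fit",end=" ")
    r=near&(X[...,0]>.5)&(h[...,0]>20)&(h[...,0]<32)&(h[...,1]>180)
    Q=X[r];print(len(Q), np.polyfit(Q[:,1],Q[:,0],1) if len(Q)>5 else 0)
    u0,v0=(293,228) if n=="top" else (307,207)
    cr=cv2.resize(p[v0-30:v0+30,u0-40:u0+40],(640,480),interpolation=cv2.INTER_CUBIC); cv2.imwrite(f"pics/k{n}.png",cr[:,:,::-1])
E
```

```text
top 318 188 [ 0.5892 -0.1164  0.1199] [ 20 169 195]
top 293 228 [ 0.4726 -0.0453  0.1497] [  3 107 181]
top 340 185 [ 0.6092 -0.1846  0.073 ] [ 19 100 196]
top 330 218 [ 0.5132 -0.1543  0.065 ] [ 25  17 169]
top 295 165 [ 0.6676 -0.0537  0.0814] [ 20 165 181]
top 372 215 [ 0.5091 -0.2594  0.1392] [ 54  97 113]
cover 2745 ((569.2059936523438, -9.707290649414062), (383.2765197753906, 206.83993530273438), 87.27041625976562)
red [286 219  17  20 232] [294.43965517 227.85775862] [ 0.4775 -0.0507  0.1475] [ 0.4479 -0.0698  0.1296] [ 0.4986 -0.0266  0.1577]
pull 141 [ 0.5886 -0.1149  0.117 ] [ 0.55508425 -0.12277663  0.10558287] [ 0.62235932 -0.10558373  0.12264484]
((588.7601318359375, -115.12421417236328), (15.869751930236816, 67.34971618652344), 86.77159118652344)
rail fit 0 0
side 277 184 [ 0.583  -0.105   0.1097] [ 19 156 175]
side 307 207 [ 0.4685 -0.0293  0.1483] [  5  96 189]
side 290 215 [ 0.5122 -0.0267  0.0997] [ 42  10 125]
red [296 194  24  25 315] [307.33015873 206.46349206] [ 0.4727 -0.0327  0.1411] [ 0.4471 -0.0677  0.1159] [ 0.4954 -0.0192  0.1598]
pull 149 [ 0.586  -0.1099  0.1146] [ 0.55386048 -0.11984645  0.10516383] [ 0.61901279 -0.10411301  0.12158015]
((586.4754638671875, -111.58177185058594), (14.147087097167969, 65.14215087890625), 87.7169189453125)
rail fit 0 0
```

View pics/ktop.png

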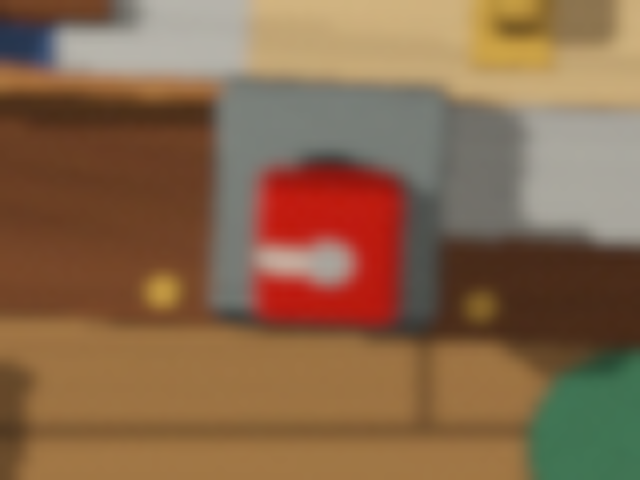

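The crop shows the knob's silver hub at crop (330,262), which is full-frame (294.3,230.7). Its flats are nearly square to the box and the mark points to +y. The box yaw is about -0.05 rad.

Call:
arm_command([
  [[0.085, 0, 0, 0.045, 0], [0.085, 0, 0.02, 0.04, -0.11], [0.085, 0.02, 0.045, 0, -0.12], [0.085, 0.02, 0.045, 0, -0.12], [0.085, 0.02, 0.045, 0, -0.12], [0.085, 0.02, 0.045, 0, 0], [0.085, 0.02, 0.045, 0, 0], [0.085, 0.02, 0.045, 0, 0]],
])

```text
time: 0.9
ee_pos: [0.3748, -0.2787, 0.3159]
tool_rot: [-0.0, 1.0, -0.025, -0.0]
contact_force: [1.5, -0.0, 0.2]
width: 0.0849
grasp_force: 0.0
```

Call:
arm_command([
  [[0.085, 0.02, 0.045, 0, 0], [0.085, 0.02, 0.045, 0, 0], [0.085, 0.02, 0.045, 0, 0], [0.085, 0.02, 0.045, 0, 0], [0.085, 0.02, 0.045, 0, 0], [0.085, 0, 0.008, 0, 0], [0.085, 0, 0, 0, 0], [0.085, 0, 0, 0, 0]],
])

```text
time: 1.7
ee_pos: [0.4741, -0.0485, 0.3159]
tool_rot: [0.0, 1.0, -0.025, -0.001]
contact_force: [0.0, -0.2, -0.1]
width: 0.0849
grasp_force: 0.0
```

Run:
```python
from h import *
z=np.load("pics/top0.npz");X=cloud(z["d"],arm.calibration("top"));print("hub top",X[229:233,293:297].reshape(-1,3).mean(0).round(4),X[229:233,293:297,2].std())
s=arm.observe();print(s["time"],s["ee_pos"],s["tool_rot"],s["joint_positions"].round(2),s["contact_force"],s["torque"])
c=arm.calibration("wrist");p,d=arm.grab_frame("wrist");np.savez("pics/w1.npz",p=p,d=d,**c);cv2.imwrite("pics/w1.png",p[:,:,::-1])
```

```text
hub top [ 0.4664 -0.0494  0.1452] 0.0025044841789635757
1.7 [ 0.4741416  -0.04848414  0.31587775] [ 4.13150598e-04  9.99683923e-01 -2.51315121e-02 -5.39775059e-04] [-0.19 -0.06  1.87 -0.    1.33  1.43] [ 0.02038421 -0.23557987 -0.10124768] [-0.00337894  0.04473683 -0.01390056]
```

View pics/w1.png

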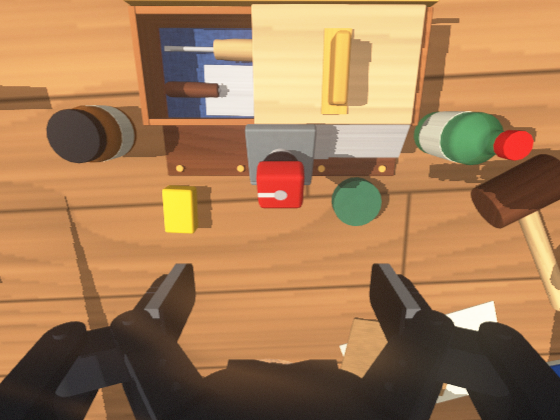

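The wrist view shows the box square to the tool, the knob hub at (281,196), and the pull at (337,68).

Run:
```python
from h import *
z=np.load("pics/w1.npz");p,d=z["p"],z["d"];X=cloud(d,z)
h,near,red=masks(p,X,d)
print("hub",X[194:199,278:285].reshape(-1,3).mean(0).round(4))
# top face: fit plane
m=red.copy();m[:,:255]=0;m[:,306:]=0;m[:178]=0;m[210:]=0
Q=X[m];c=np.median(Q,0);_,_,V=np.linalg.svd(Q-c);print("face n",V[2].round(3),c.round(4))
mm=np.zeros(m.shape,np.uint8);mm[m]=255;print(cv2.minAreaRect((Q[:,:2]*1000).astype(np.float32)), cv2.boundingRect(mm))
print("pull", X[60:80,338:345].reshape(-1,3).mean(0).round(4))
pu=(h[...,0]>15)&(h[...,0]<30)&(h[...,1]>120)&(X[...,2]>.11)&(X[...,2]<.125);Q=X[pu];print(Q.mean(0).round(4),cv2.minAreaRect((Q[:,:2]*1000).astype(np.float32)))
rail=[X[r,:,:] for r in ()]
# cover front edge: height transition z>.072
e=[]
for u in range(325,410,3):
    col=X[90:150,u,2]; r=90+np.nonzero(col>.074)[0].max(); e.append(X[r,u,:2])
e=np.array(e);print("front edge slope dx/dy",np.polyfit(e[:,1],e[:,0],1))
y=[X[v,:,:] for v in (40,100)]
for v in range(20,110,30):
    row=X[v,380:440,2];r=380+np.nonzero(row>.07)[0].max();print("end",X[v,r].round(4))
```

```text
hub [ 0.4651 -0.046   0.1446]
face n [-0.494  0.033  0.869] [ 0.4731 -0.0476  0.1475]
((467.7648620605469, -44.88030242919922), (47.499759674072266, 38.7370719909668), 87.04683685302734) (257, 178, 47, 30)
pull [ 0.5884 -0.1134  0.12  ]
[ 0.5905 -0.1144  0.1168] ((544.0443725585938, -191.07980346679688), (221.47169494628906, 65.11483764648438), 59.18056106567383)
front edge slope dx/dy [0.14727581 0.55354419]
end [ 0.6397 -0.2168  0.0704]
end [ 0.6096 -0.2174  0.0701]
end [ 0.5776 -0.2086  0.0758]
```

Call:
arm_command([
  [[0.085, -0.001, 0.002, -0.045, 0], [0.085, 0, 0, -0.045, 0], [0.085, 0, 0, -0.045, 0], [0.085, 0, 0, -0.04, 0], [0.085, 0, 0, -0.028, 0], [0.085, 0, 0, 0, 0], [0.04, 0, 0, 0, 0], [0.04, 0, 0, 0, 0]],
], squeeze=25)

```text
time: 2.55
ee_pos: [0.4755, -0.0469, 0.1153]
tool_rot: [0.0, 1.0, -0.026, 0.002]
contact_force: [-0.5, -0.9, 0.9]
width: 0.0586
grasp_force: 0.0
```

Call:
arm_command([
  [[0.04, 0, 0, 0, 0], [0.04, 0, 0, 0, 0], [0.04, 0, 0, 0, 0], [0.04, 0, 0, 0, 0]],
])

```text
time: 2.95
ee_pos: [0.4757, -0.0465, 0.1157]
tool_rot: [0.001, 1.0, -0.025, 0.002]
contact_force: [-1.8, -2.2, 8.4]
width: 0.0499
grasp_force: 28.7
```

```bash
cat >> h.py <<'E'
AX=np.array([-.5*np.cos(.05),.5*np.sin(.05),.866]); KP=np.array([.4725,-.0463,.135])
def st():
    s=arm.observe();q=s["tool_rot"];F,M=s["contact_force"],s["torque"];r=s["ee_pos"]-KP
    print("t",s["time"],"p",s["ee_pos"].round(4),"yaw",round(2*np.arctan2(q[2],q[1]),4),"F",F.round(2),"M",M.round(3),"knobM",round((M+np.cross(r,F))@AX,3),"w",round(s["width"],4),"g",s["grasp_force"],"q6",s["joint_positions"][5].round(2))
if __name__=="__main__": st()
E
python3 h.py
```

```text
t 2.95 p [ 0.4757 -0.0465  0.1157] yaw -0.0499 F [-1.79 -2.2   8.36] M [-0.332  0.138 -0.076] knobM 0.119 w 0.0499 g 28.652089834213257 q6 1.43
```

Call:
arm_command([
  [[0.04, 0, 0, 0, 0.08], [0.04, 0, 0, 0, 0.08], [0.04, 0, 0, 0, 0.08], [0.04, 0, 0, 0, 0.06], [0.04, 0, 0, 0, 0]],
])

```text
time: 3.45
ee_pos: [0.4763, -0.0466, 0.1157]
tool_rot: [0.002, 0.993, 0.122, 0.003]
contact_force: [-3.7, 5.3, 7.0]
width: 0.0495
grasp_force: 111.4
```

```bash
python3 h.py
```

```text
t 3.45 p [ 0.4763 -0.0466  0.1157] yaw 0.2444 F [-3.68  5.32  6.99] M [-3.631 -0.555 -2.387] knobM -0.3 w 0.0495 g 111.43883438198827 q6 1.14
```

Call:
arm_command([
  [[0.056, 0, 0, 0, 0], [0.056, 0, 0, 0, 0], [0.056, 0, 0, 0, 0]],
])

```text
time: 3.75
ee_pos: [0.4737, -0.0457, 0.1134]
tool_rot: [0.0, 0.992, 0.125, 0.0]
contact_force: [0.1, -0.4, -0.5]
width: 0.0563
grasp_force: 0.0
```

```bash
python3 h.py
python3 - <<'E'
from h import *
p,d=arm.grab_frame("wrist");cv2.imwrite("pics/w2.png",p[:,:,::-1])
E
```

```text
t 3.75 p [ 0.4737 -0.0457  0.1134] yaw 0.2504 F [ 0.07 -0.4  -0.53] M [ 0.019 -0.033 -0.011] knobM -0.016 w 0.0563 g 0.0 q6 1.13
```

View pics/w2.png

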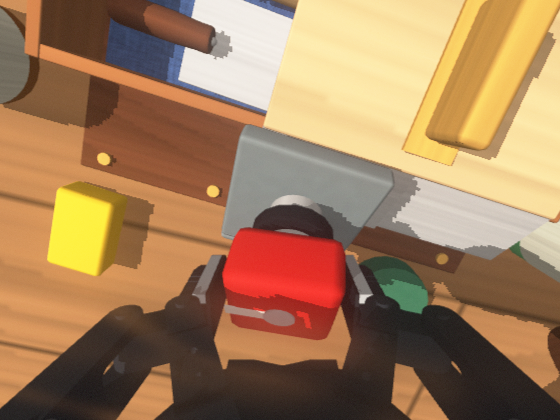

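The wrist picture shows the knob between the fingers, turned along with the tool by about 0.3 rad. The rigid squeeze wedges on the leaning flats, so I'll keep turning with loose jaws, like a wrench.

Call:
arm_command([
  [[0.056, 0, 0, 0, 0.1], [0.056, 0, 0, 0, 0.1], [0.056, 0, 0, 0, 0.08], [0.056, 0, 0, 0, 0]],
])

```text
time: 4.2
ee_pos: [0.4735, -0.0466, 0.1132]
tool_rot: [0.001, 0.965, 0.262, -0.0]
contact_force: [-1.8, -2.9, 0.2]
width: 0.0564
grasp_force: 12.8
```

```bash
python3 h.py
```

```text
t 4.2 p [ 0.4735 -0.0466  0.1132] yaw 0.5302 F [-1.76 -2.86  0.2 ] M [-0.751 -0.073 -0.015] knobM 0.39 w 0.0564 g 12.751945357740624 q6 0.85
```

Call:
arm_command([
  [[0.056, 0, 0, 0, 0.1], [0.056, 0, 0, 0, 0.1], [0.056, 0, 0, 0, 0.1], [0.056, 0, 0, 0, 0]],
])

```text
time: 4.6
ee_pos: [0.4739, -0.0468, 0.114]
tool_rot: [0.001, 0.915, 0.403, -0.0]
contact_force: [-3.4, -3.4, 6.0]
width: 0.056
grasp_force: 30.3
```

```bash
python3 h.py
python3 - <<'E'
from h import *
p,d=arm.grab_frame("wrist");cv2.imwrite("pics/w3.png",p[:,:,::-1])
E
```

```text
t 4.6 p [ 0.4739 -0.0468  0.114 ] yaw 0.83 F [-3.42 -3.44  5.97] M [-1.052 -0.063 -0.187] knobM 0.396 w 0.056 g 30.30267086578533 q6 0.55
```

View pics/w3.png

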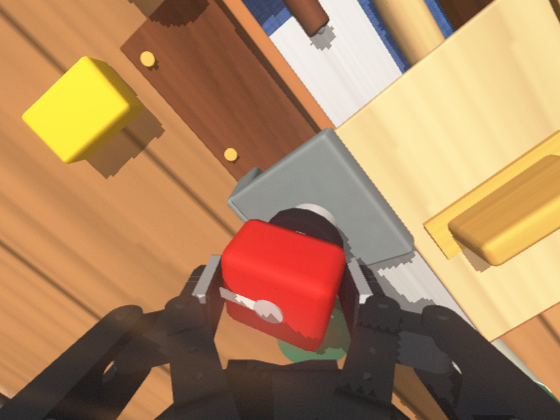

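```bash
cat >> h.py <<'E'
def plane_pt(c,u,v,P,n):
    r=c["R"].T@np.linalg.inv(c["intrinsics"])@[u,v,1.];o=-c["R"].T@c["t"];return o+r*((P-o)@n)/(r@n)
def kang(c,a,b):
    P=KP+.013*AX;m,h=plane_pt(c,*a,P,AX),plane_pt(c,*b,P,AX);w=m-h
    by=np.array([np.sin(.05),np.cos(.05),0]);bx=np.cross(by,AX)
    print("hub",h.round(4),"theta",round(np.arctan2(-(w@bx),w@by),3),"len",np.linalg.norm(w).round(4))
E
python3 - <<'E'
from h import *
kang(np.load("pics/w1.npz"),(258,195),(281,196))
kang(arm.calibration("wrist"),(222,292),(267,312))
E
```

```text
hub [ 0.4655 -0.046   0.146 ] theta -0.063 len 0.0244
hub [ 0.4672 -0.0439  0.1469] theta 0.695 len 0.0218
```

Call:
arm_command([
  [[0.058, 0, 0, 0, 0.1], [0.058, 0, 0, 0, 0.08], [0.058, 0, 0, 0, 0], [0.085, 0, 0, 0, 0], [0.085, 0, 0, 0, 0], [0.085, 0, 0, 0, 0]],
])

```text
time: 5.25
ee_pos: [0.4735, -0.0454, 0.113]
tool_rot: [-0.0, 0.875, 0.483, -0.0]
contact_force: [0.1, -0.3, 0.2]
width: 0.0847
grasp_force: 0.0
```

```bash
python3 h.py
```

```text
t 5.25 p [ 0.4735 -0.0454  0.113 ] yaw 1.0093 F [ 0.09 -0.32  0.18] M [-0.017  0.007  0.022] knobM 0.03 w 0.0847 g 0.0 q6 0.37
```

Call:
arm_command([
  [[0.085, 0, 0, 0.045, 0], [0.085, 0, 0, 0.045, 0], [0.085, 0.023, -0.014, 0, -0.14], [0.085, 0.023, -0.014, 0, -0.14], [0.085, 0.023, -0.014, 0, -0.14], [0.085, 0.023, -0.014, 0, -0.14], [0.085, 0.023, -0.0125, 0, -0.14], [0.085, 0, 0, 0, -0.14]],
])

```text
time: 6.05
ee_pos: [0.5914, -0.1156, 0.203]
tool_rot: [0.0, 0.997, 0.081, 0.001]
contact_force: [-0.5, 0.4, -0.4]
width: 0.0849
grasp_force: 0.0
```

Call:
arm_command([
  [[0.06, 0, 0, -0.02, -0.14], [0.06, 0, 0, -0.03, -0.08], [0.06, 0, 0, -0.035, 0], [0.04, 0, 0, -0.028, 0], [0.03, 0, 0, 0, 0], [0.03, 0, 0, 0, 0], [0.03, 0, 0, 0, 0], [0.03, 0, 0, 0, 0]],
])

```text
time: 6.85
ee_pos: [0.5905, -0.1146, 0.0925]
tool_rot: [0.0, 1.0, -0.025, 0.002]
contact_force: [0.6, -0.5, -0.3]
width: 0.0302
grasp_force: 0.0
```

```bash
python3 h.py
python3 - <<'E'
from h import *
p,d=arm.grab_frame("wrist");cv2.imwrite("pics/w4.png",p[:,:,::-1])
E
```

```text
t 6.85 p [ 0.5905 -0.1146  0.0925] yaw -0.0501 F [ 0.55 -0.46 -0.25] M [-0.002  0.021 -0.04 ] knobM -0.046 w 0.0302 g 0.0 q6 1.36
```

View pics/w4.png

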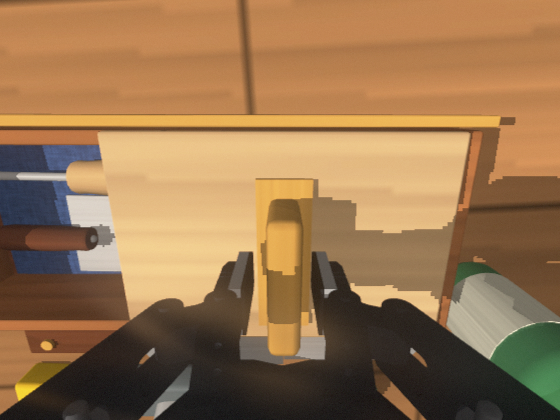

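The pull sits centred between the fingers, columns 255-330.

Call:
arm_command([
  [[0.03, 0, 0.004, 0, 0], [0.03, 0, 0.0018, 0, 0], [0.03, 0, 0.0018, 0, 0], [0.03, 0, 0.0018, 0, 0], [0.03, 0, 0.0018, 0, 0], [0.03, 0, 0.0018, 0, 0], [0.03, 0.001, 0.0018, 0, 0], [0.03, 0, 0.0018, 0, 0]],
])

```text
time: 7.7
ee_pos: [0.5897, -0.0976, 0.0902]
tool_rot: [0.0, 1.0, -0.025, -0.0]
contact_force: [-0.3, -2.8, 2.2]
width: 0.03
grasp_force: 1.3
```

```bash
python3 h.py
```

```text
t 7.7 p [ 0.5897 -0.0976  0.0902] yaw -0.0502 F [-0.28 -2.8   2.17] M [-0.404 -0.011 -0.014] knobM 0.005 w 0.03 g 1.3229650631546974 q6 1.38
```

Call:
arm_command([
  [[0.03, 0.0005, 0.01, 0, 0], [0.03, 0.001, 0.018, 0, 0], [0.03, 0.001, 0.02, 0, 0], [0.03, 0.001, 0.02, 0, 0], [0.03, 0.001, 0.02, 0, 0], [0.03, 0.001, 0.018, 0, 0], [0.03, 0.0005, 0.012, 0, 0], [0.03, 0.0005, 0.008, 0, 0]],
])

```text
time: 8.5
ee_pos: [0.5961, 0.0295, 0.0901]
tool_rot: [0.0, 1.0, -0.024, -0.0]
contact_force: [0.9, -5.8, 4.4]
width: 0.0304
grasp_force: 7.6
```

Call:
arm_command([
  [[0.03, 0, 0.003, 0, 0], [0.03, 0, 0.003, 0, 0], [0.03, 0, 0.002, 0, 0], [0.03, 0, 0.002, 0, 0], [0.03, 0, 0.002, 0, 0], [0.03, 0, 0.001, 0, 0], [0.03, 0, 0.001, 0, 0]],
])

```text
time: 9.2
ee_pos: [0.5961, 0.0295, 0.0899]
tool_rot: [0.011, 1.0, -0.022, -0.0]
contact_force: [0.8, -38.7, -0.4]
width: 0.0299
grasp_force: 19.3
```

```bash
python3 h.py
```

```text
t 9.2 p [0.5961 0.0295 0.0899] yaw -0.0447 F [  0.83 -38.65  -0.43] M [-5.72  -0.162 -0.051] knobM -0.495 w 0.0299 g 19.25285518169403 q6 1.62
```

Call:
arm_command([
  [[0.03, 0, -0.012, 0, 0], [0.03, 0, -0.003, 0, 0], [0.04, 0, 0, 0.045, 0], [0.04, 0, 0, 0.045, 0], [0.04, 0, 0, 0.04, 0], [0.06, -0.04, 0, 0.02, 0], [0.06, -0.04, 0, 0, 0], [0.06, 0, 0, 0, 0]],
])

```text
time: 10.0
ee_pos: [0.5098, 0.0294, 0.2388]
tool_rot: [-0.001, 1.0, -0.025, -0.004]
contact_force: [-1.4, -0.3, -0.3]
width: 0.06
grasp_force: 0.0
```

Run:
```python
from h import *
st()
c=arm.calibration("wrist");p,d=arm.grab_frame("wrist");np.savez("pics/w5.npz",p=p,d=d,**c);cv2.imwrite("pics/w5.png",p[:,:,::-1])
X=cloud(d,c);h=cv2.cvtColor(p,cv2.COLOR_RGB2HSV)
pu=(X[...,2]>.112)&(X[...,2]<.125)&(abs(X[...,0]-.595)<.04)&(abs(X[...,1]-.03)<.04)
Q=X[pu];print(len(Q),np.median(Q,0),cv2.minAreaRect((Q[:,:2]*1000).astype(np.float32)))
p,d=arm.grab_frame("side");cv2.imwrite("pics/s5.png",p[:,:,::-1])
```

```text
t 10.0 p [0.5098 0.0294 0.2388] yaw -0.0491 F [-1.36 -0.25 -0.28] M [-0.018 -0.004  0.034] knobM 0.113 w 0.06 g 0.0 q6 1.59
1733 [0.59959182 0.02286209 0.117248  ] ((597.3529663085938, 22.7259521484375), (15.583823204040527, 69.6239242553711), 86.88301086425781)
```

View pics/w5.png

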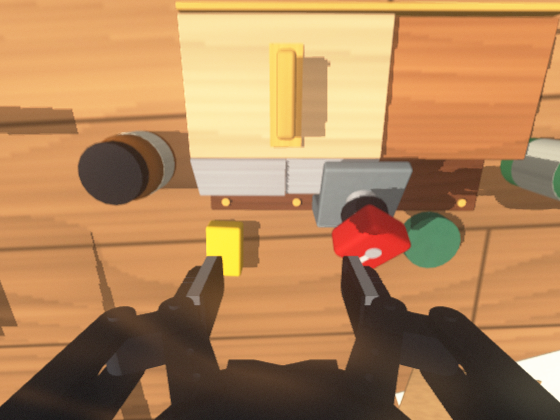

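The cover now appears home: its left end at column 185 meets the rail's end at column 180. I'll confirm this numerically against the box's ends.

Run:
```python
from h import *
z=np.load("pics/w5.npz");X=cloud(z["d"],z);by=np.array([np.sin(.05),np.cos(.05),0]);O=np.array([.592,-.052,0])
Y=(X-O)@by
for v in (40,70,100,130):
    zz=X[v,:,2]; up=np.nonzero(zz>.06)[0]; cv=np.nonzero((zz>.0735)&(zz<.09))[0]
    print(v,"body/cover y:",Y[v,up.min()].round(4),Y[v,up.max()].round(4),"z",zz[[up.min(),up.max()]].round(3),"cover",Y[v,cv.min()].round(4),Y[v,cv.max()].round(4), "edge cols",up.min(),cv.max(),up.max(), "deck z",zz[450].round(4))
w=np.load("pics/w1.npz");X1=cloud(w["d"],w);Y1=(X1-O)@by
for v in (40,80): 
    up=np.nonzero(X1[v,:,2]>.06)[0];print("w1",Y1[v,up.min()].round(4),Y1[v,up.max()].round(4),Y1[v,[250,255,258,262]].round(3),X1[v,[410,415,420,425,430],2].round(3),Y1[v,[415,420,425,430]].round(3))
print(arm.observe()["time"])
```

```text
40 body/cover y: 0.1692 -0.1683 z [0.077 0.068] cover 0.1692 -0.019 edge cols 180 392 553 deck z 0.0687
70 body/cover y: 0.0779 -0.1692 z [0.381 0.068] cover 0.1692 -0.0187 edge cols 26 389 546 deck z 0.069
100 body/cover y: 0.0779 -0.1688 z [0.381 0.068] cover 0.1687 -0.0187 edge cols 66 386 538 deck z 0.0677
130 body/cover y: 0.0779 -0.168 z [0.381 0.069] cover 0.1697 -0.019 edge cols 133 383 531 deck z 0.0692
w1 0.1687 -0.1698 [0.039 0.029 0.025 0.021] [ 0.078  0.078  0.077  0.068 -0.   ] [-0.15  -0.156 -0.165 -0.2  ]
w1 -0.0014 -0.0014 [0.042 0.03  0.026 0.022] [ 0.078  0.076  0.069 -0.    -0.001] [-0.156 -0.165 -0.201 -0.208]
10.1
```

The cover spans box y -0.019 to 0.169, so it is fully home. Next I'll measure the knob angle from its top face. The push readings also show the moment reference lies about 0.16 m above the TCP, so I'll correct for that.

```bash
python3 - <<'E'
s=open("h.py").read()
s=s.replace('r=s["ee_pos"]-KP','r=s["ee_pos"]+[0,0,.16]-KP')
a,b=s.split('if __name__=="__main__": st()\n')
b+='''def face(p,d,c):
    X=cloud(d,c);h,near,red=masks(p,X,d);P=KP+.013*AX;D=X-P
    m=(d>0)&(abs(D@AX)<.003)&(np.linalg.norm(D,axis=-1)<.04)
    by=np.array([np.sin(.05),np.cos(.05),0]);bx=np.cross(by,AX);Q=np.stack([D[m]@bx,D[m]@by],1)*1000
    print("face",m.sum(),cv2.minAreaRect(Q.astype(np.float32)))
if __name__=="__main__": st()
'''
open("h.py","w").write(a+b)
E
python3 - <<'E'
from h import *
for f in ("w1","w5"):
    z=np.load(f"pics/{f}.npz");face(z["p"],z["d"],z)
kang(np.load("pics/w5.npz"),(361,265),(373,254))
E
```

```text
face 1056 ((1.2218666076660156, 1.2354068756103516), (45.147300720214844, 46.51338577270508), 0.45717039704322815)
face 1190 ((1.9356346130371094, -0.1775360107421875), (43.74737548828125, 43.06493377685547), 56.27358627319336)
hub [ 0.4676 -0.0445  0.1472] theta 1.207 len 0.019
```

Call:
arm_command([
  [[0.085, -0.019, -0.037, 0, 0.14], [0.085, -0.019, -0.0385, 0, 0.14], [0.085, 0, 0, 0, 0.14], [0.085, 0, 0, 0, 0.14], [0.085, 0, 0, -0.02, 0.14], [0.085, 0, 0, -0.03, 0.14], [0.085, 0, 0, -0.04, 0.06], [0.085, 0, 0, -0.029, 0]],
])

```text
time: 10.9
ee_pos: [0.4791, -0.0468, 0.1191]
tool_rot: [-0.001, 0.911, 0.412, -0.0]
contact_force: [0.3, 0.1, -0.3]
width: 0.085
grasp_force: 0.0
```

```bash
python3 h.py
```

```text
t 10.9 p [ 0.4791 -0.0468  0.1191] yaw 0.8482 F [ 0.26  0.08 -0.32] M [ 0.039 -0.    -0.048] knobM -0.055 w 0.085 g 0.0 q6 0.53
```

Call:
arm_command([
  [[0.06, 0, 0, 0, 0], [0.06, 0, 0, 0, 0], [0.06, 0, 0, 0, 0], [0.06, 0, 0, 0, 0]],
])

```text
time: 11.3
ee_pos: [0.4757, -0.0451, 0.1209]
tool_rot: [-0.004, 0.912, 0.411, -0.003]
contact_force: [-5.4, 5.4, -4.0]
width: 0.0597
grasp_force: 4.0
```

```bash
python3 h.py
```

```text
t 11.3 p [ 0.4757 -0.0451  0.1209] yaw 0.8466 F [-5.4   5.37 -3.97] M [0.743 0.79  0.011] knobM 0.054 w 0.0597 g 3.964745473349467 q6 0.53
```

Call:
arm_command([
  [[0.06, -0.002, 0.002, 0, 0], [0.06, -0.001, 0, 0, -0.06], [0.06, 0, 0, 0, -0.06], [0.06, 0, 0, 0, -0.06], [0.06, 0, 0, 0, -0.06], [0.06, 0, 0, 0, -0.06]],
])

```text
time: 11.9
ee_pos: [0.474, -0.0448, 0.1226]
tool_rot: [-0.001, 0.963, 0.27, -0.002]
contact_force: [-7.2, 2.5, 2.8]
width: 0.0598
grasp_force: 4.1
```

```bash
python3 h.py
```

```text
t 11.9 p [ 0.474  -0.0448  0.1226] yaw 0.5458 F [-7.24  2.48  2.85] M [0.454 1.092 0.218] knobM 0.156 w 0.0598 g 4.1416816134005785 q6 0.84
```

Call:
arm_command([
  [[0.057, 0, 0, 0, -0.06], [0.057, 0, 0, 0, -0.06], [0.057, 0, 0, 0, -0.06]],
])

```text
time: 12.2
ee_pos: [0.4749, -0.0443, 0.1234]
tool_rot: [-0.001, 0.983, 0.182, -0.001]
contact_force: [-7.4, 4.5, 5.4]
width: 0.0573
grasp_force: 6.6
```

```bash
python3 h.py
```

```text
t 12.2 p [ 0.4749 -0.0443  0.1234] yaw 0.3655 F [-7.43  4.49  5.45] M [0.721 0.975 0.228] knobM 0.183 w 0.0573 g 6.58725019544363 q6 1.02
```

Call:
arm_command([
  [[0.055, 0, 0, 0, -0.06], [0.055, 0, 0, 0, -0.06], [0.055, 0, 0, 0, -0.06]],
])

```text
time: 12.5
ee_pos: [0.4759, -0.0445, 0.1234]
tool_rot: [-0.001, 0.996, 0.093, -0.0]
contact_force: [-4.0, 3.6, 2.7]
width: 0.0553
grasp_force: 6.4
```

```bash
python3 h.py
```

```text
t 12.5 p [ 0.4759 -0.0445  0.1234] yaw 0.1853 F [-3.96  3.6   2.67] M [0.558 0.571 0.191] knobM 0.167 w 0.0553 g 6.4377411268651485 q6 1.2
```

Call:
arm_command([
  [[0.055, 0, 0, 0, -0.06], [0.055, 0, 0, 0, -0.06]],
])

```text
time: 12.7
ee_pos: [0.4768, -0.0448, 0.1234]
tool_rot: [-0.0, 0.999, 0.033, 0.001]
contact_force: [-1.9, 2.8, 0.3]
width: 0.0549
grasp_force: 4.3
```

```bash
python3 h.py
```

```text
t 12.7 p [ 0.4768 -0.0448  0.1234] yaw 0.0653 F [-1.88  2.75  0.31] M [0.352 0.356 0.217] knobM 0.231 w 0.0549 g 4.338766797882272 q6 1.32
```

Call:
arm_command([
  [[0.055, 0, 0, 0, -0.06], [0.055, 0, 0, 0, -0.06]],
])

```text
time: 12.9
ee_pos: [0.4775, -0.0453, 0.1235]
tool_rot: [-0.0, 1.0, -0.027, 0.002]
contact_force: [-2.2, 1.4, -0.7]
width: 0.055
grasp_force: 4.5
```

```bash
python3 h.py
python3 - <<'E'
from h import *
c=arm.calibration("wrist");p,d=arm.grab_frame("wrist");face(p,d,c);cv2.imwrite("pics/w6.png",p[:,:,::-1])
E
```

```text
t 12.9 p [ 0.4775 -0.0453  0.1235] yaw -0.0543 F [-2.16  1.42 -0.73] M [0.215 0.094 0.234] knobM 0.203 w 0.055 g 4.524914463981986 q6 1.44
face 4148 ((2.728342056274414, -2.002849578857422), (49.52056884765625, 65.91998291015625), 0.9907355308532715)
```

Call:
arm_command([
  [[0.055, -0.002, 0, 0, -0.06], [0.055, -0.002, 0, 0, -0.06]],
])

```text
time: 13.15
ee_pos: [0.4764, -0.0459, 0.1244]
tool_rot: [0.0, 0.996, -0.087, 0.005]
contact_force: [3.2, 0.5, 1.0]
width: 0.0549
grasp_force: 8.4
```

```bash
python3 h.py
```

```text
t 13.15 p [ 0.4764 -0.0459  0.1244] yaw -0.1734 F [3.23 0.51 0.97] M [ 0.291 -0.758  0.249] knobM 0.101 w 0.0549 g 8.442457979544997 q6 1.56
```

Call:
arm_command([
  [[0.055, 0, 0, 0, -0.06], [0.055, 0, 0, 0, -0.06]],
])

```text
time: 13.35
ee_pos: [0.4761, -0.0464, 0.1244]
tool_rot: [0.0, 0.989, -0.146, 0.005]
contact_force: [1.2, -1.7, -0.0]
width: 0.055
grasp_force: 10.0
```

```bash
python3 h.py
```

```text
t 13.35 p [ 0.4761 -0.0464  0.1244] yaw -0.2927 F [ 1.17 -1.69 -0.02] M [ 0.071 -0.447  0.405] knobM 0.177 w 0.055 g 9.987536795670167 q6 1.68
```

Call:
arm_command([
  [[0.055, 0, 0, 0, -0.06], [0.055, 0, 0, 0, -0.06]],
])

```text
time: 13.55
ee_pos: [0.4758, -0.0467, 0.1242]
tool_rot: [0.0, 0.979, -0.205, 0.005]
contact_force: [-2.0, -3.8, 2.7]
width: 0.0551
grasp_force: 16.1
```

```bash
python3 h.py
```

```text
t 13.55 p [ 0.4758 -0.0467  0.1242] yaw -0.4121 F [-1.98 -3.8   2.66] M [-0.026 -0.409  0.51 ] knobM 0.142 w 0.0551 g 16.050367352945614 q6 1.8
```

Call:
arm_command([
  [[0.057, 0, 0, 0, -0.06], [0.057, 0, 0, 0, -0.06]],
])

```text
time: 13.75
ee_pos: [0.4753, -0.0468, 0.124]
tool_rot: [0.0, 0.965, -0.263, 0.004]
contact_force: [0.3, -3.6, 0.4]
width: 0.0572
grasp_force: 9.1
```

```bash
python3 h.py
```

```text
t 13.75 p [ 0.4753 -0.0468  0.124 ] yaw -0.5324 F [ 0.29 -3.61  0.43] M [-0.187 -0.357  0.406] knobM 0.159 w 0.0572 g 9.069046044896822 q6 1.92
```

Call:
arm_command([
  [[0.058, 0, 0, 0, -0.06], [0.058, 0, 0, 0, -0.06]],
])

```text
time: 13.95
ee_pos: [0.475, -0.0468, 0.1239]
tool_rot: [0.0, 0.947, -0.32, 0.004]
contact_force: [-1.1, -1.9, 2.0]
width: 0.0581
grasp_force: 9.6
```

```bash
python3 h.py;python3 - <<'E'
from h import *
c=arm.calibration("wrist");p,d=arm.grab_frame("wrist");np.savez("pics/w7.npz",p=p,d=d,**c);cv2.imwrite("pics/w7.png",p[:,:,::-1])
E
```

```text
t 13.95 p [ 0.475  -0.0468  0.1239] yaw -0.6523 F [-1.15 -1.88  1.96] M [-0.174 -0.185  0.404] knobM 0.284 w 0.0581 g 9.633154956973158 q6 2.04
```

View pics/w7.png

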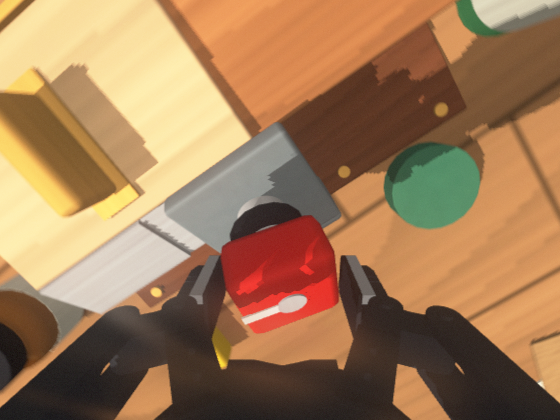

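The mark runs from (243,320) to the hub at (293,302), so the knob trails the tool.

```bash
python3 - <<'E'
from h import *
kang(np.load("pics/w7.npz"),(243,320),(293,302))
E
python3 h.py
```

```text
hub [ 0.4682 -0.0468  0.1476] theta -0.369 len 0.0237
t 14.0 p [ 0.4749 -0.0468  0.1239] yaw -0.6542 F [ 0.07 -3.92  0.54] M [-0.25  -0.288  0.273] knobM 0.054 w 0.0581 g 8.418889531167224 q6 2.04
```

Call:
arm_command([
  [[0.059, 0, 0, 0, -0.05]],
])

```text
time: 14.1
ee_pos: [0.4748, -0.0467, 0.1237]
tool_rot: [0.0, 0.939, -0.343, 0.004]
contact_force: [1.3, -2.1, 1.5]
width: 0.059
grasp_force: 5.3
```

```bash
python3 h.py
```

```text
t 14.1 p [ 0.4748 -0.0467  0.1237] yaw -0.701 F [ 1.35 -2.14  1.52] M [-0.338 -0.214  0.257] knobM 0.229 w 0.059 g 5.308636690315325 q6 2.08
```

Call:
arm_command([
  [[0.059, 0, 0, 0, -0.05]],
])

```text
time: 14.2
ee_pos: [0.4747, -0.0467, 0.1237]
tool_rot: [0.0, 0.93, -0.367, 0.003]
contact_force: [-0.3, -3.1, 1.3]
width: 0.0589
grasp_force: 7.2
```

```bash
python3 h.py
```

```text
t 14.2 p [ 0.4747 -0.0467  0.1237] yaw -0.7515 F [-0.3  -3.14  1.3 ] M [-0.268 -0.216  0.249] knobM 0.104 w 0.0589 g 7.1885717898840085 q6 2.14
```

```bash
cat >> h.py <<'E'
def avg(n=10):
    A=[]
    for i in range(n):
        p,d=arm.grab_frame("wrist");s=arm.observe();r=s["ee_pos"]+[0,0,.16]-KP
        A.append(np.r_[s["contact_force"],s["torque"],(s["torque"]+np.cross(r,s["contact_force"]))@AX])
    A=np.array(A);q=s["tool_rot"];print("t",s["time"],"yaw",round(2*np.arctan2(q[2],q[1]),3),"mean",A.mean(0).round(3),"std",A.std(0).round(2),"g",round(s["grasp_force"],1))
E
python3 -c "
from h import *
avg()"
```

```text
t 14.7 yaw -0.751 mean [ 1.337 -4.142  4.519 -0.579 -0.355  0.217  0.16 ] std [0.62 0.69 1.52 0.1  0.06 0.04 0.05] g 6.3
```

Call:
arm_command([
  [[0.059, 0, 0, 0, -0.05], [0.059, 0, 0, 0, -0.05], [0.059, 0, 0, 0, -0.05]],
])

```text
time: 15.0
ee_pos: [0.4738, -0.0461, 0.1224]
tool_rot: [-0.0, 0.9, -0.436, 0.002]
contact_force: [2.2, -3.1, 1.8]
width: 0.0591
grasp_force: 6.2
```

```bash
python3 -c "
from h import *
st();avg()"
```

```text
t 15.0 p [ 0.4738 -0.0461  0.1224] yaw -0.9034 F [ 2.15 -3.06  1.82] M [-0.496 -0.607  0.239] knobM 0.218 w 0.0591 g 6.240879353717901 q6 2.29
t 15.5 yaw -0.901 mean [ 3.594 -3.73   2.192 -0.557 -0.706  0.128  0.105] std [0.52 0.25 0.51 0.03 0.04 0.03 0.03] g 4.6
```

Call:
arm_command([
  [[0.06, 0, 0, 0, -0.05], [0.06, 0, 0, 0, -0.05], [0.06, 0, 0, 0, -0.05]],
])

```text
time: 15.8
ee_pos: [0.4728, -0.045, 0.1218]
tool_rot: [-0.001, 0.864, -0.503, 0.001]
contact_force: [3.5, -0.4, 3.2]
width: 0.06
grasp_force: 5.7
```

```bash
python3 -c "
from h import *
st();avg(6)
c=arm.calibration('wrist');p,d=arm.grab_frame('wrist');np.savez('pics/w8.npz',p=p,d=d,**c);cv2.imwrite('pics/w8.png',p[:,:,::-1])"
```

```text
t 15.8 p [ 0.4728 -0.045   0.1218] yaw -1.0534 F [ 3.53 -0.4   3.18] M [-0.002 -0.58   0.217] knobM 0.152 w 0.06 g 5.691186374751851 q6 2.44
t 16.1 yaw -1.052 mean [ 3.542  0.272  2.951  0.067 -0.741  0.095  0.057] std [0.58 0.72 0.71 0.11 0.07 0.03 0.03] g 5.0
```

View pics/w8.png

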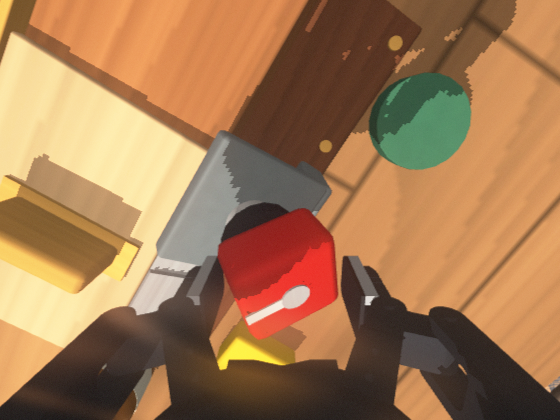

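The mark runs from (247,320) to the hub at (297,297). That was my last picture, so from here I'll find the mark numerically.

```bash
cat >> h.py <<'E'
def theta(p,c):
    P=KP+.013*AX;K,R,t=c["intrinsics"],c["R"],c["t"];v,u=np.mgrid[:420,:560]
    r=np.stack([(u-K[0,2])/K[0,0],(v-K[1,2])/K[1,1],np.ones(u.shape)],-1)@R;o=-R.T@t
    D=o+r*(((P-o)@AX)/(r@AX))[...,None]-P
    by=np.array([np.sin(.05),np.cos(.05),0]);bx=np.cross(by,AX);a,b=D@bx,D@by;rr=np.hypot(a,b)
    h=cv2.cvtColor(p,cv2.COLOR_RGB2HSV).astype(int)
    m=(rr<.024)&(h[...,1]<130)&(h[...,2]>110)
    Q=np.stack([a[m],b[m]],1);hub=(rr<.024)&m
    # hub disc is the thick end; use principal axis, signed towards the far end
    c0=Q.mean(0);_,s,V=np.linalg.svd(Q-c0,full_matrices=False);w=V[0];pr=(Q-c0)@w
    if pr.max()<-pr.min(): w=-w
    print("theta",round(np.arctan2(-w[0],w[1]),3),"n",m.sum())
def look():
    c=arm.calibration("wrist");p,d=arm.grab_frame("wrist");theta(p,c);return p,d,c
E
python3 -c "
from h import *
for f in ('w1','w5','w7','w8'):
    z=np.load(f'pics/{f}.npz');theta(z['p'],z)
kang(np.load('pics/w8.npz'),(247,320),(297,297))"
```

```text
theta 0.023 n 182
theta 1.034 n 316
theta -0.365 n 713
theta -0.782 n 859
hub [ 0.4663 -0.046   0.1464] theta -0.828 len 0.0239
```

Call:
arm_command([
  [[0.085, 0, 0, 0, 0], [0.085, 0, 0, 0, 0], [0.085, 0, 0, 0.045, 0], [0.085, 0, 0, 0.02, 0.14], [0.085, 0, 0, 0, 0.145], [0.085, 0, 0, 0, 0.145], [0.085, 0, 0, 0, 0.145], [0.085, 0, 0, 0, 0.145]],
])

```text
time: 16.95
ee_pos: [0.4692, -0.0452, 0.1849]
tool_rot: [0.0, 0.987, -0.163, -0.003]
contact_force: [-1.1, 0.2, 0.1]
width: 0.0849
grasp_force: 0.0
```

Call:
arm_command([
  [[0.085, 0, 0, 0, 0.14], [0.085, 0, 0, 0, 0.14], [0.085, 0, 0, 0, 0.14], [0.085, 0, 0, 0, 0.14], [0.085, 0, 0, 0, 0.14], [0.085, 0, 0, 0, 0.14], [0.085, 0, 0, 0, 0.14], [0.085, 0, 0, 0, 0]],
])

```text
time: 17.75
ee_pos: [0.4695, -0.0453, 0.1849]
tool_rot: [-0.001, 0.948, 0.318, -0.002]
contact_force: [0.3, 0.7, -0.5]
width: 0.0852
grasp_force: 0.0
```

```bash
python3 -c "
from h import *
st();avg(4);p,d,c=look();face(p,d,c)"
```

```text
t 17.75 p [ 0.4695 -0.0453  0.1849] yaw 0.647 F [ 0.31  0.69 -0.46] M [ 0.058 -0.021  0.002] knobM 0.045 w 0.0852 g 0.0 q6 0.74
t 17.95 yaw 0.645 mean [ 0.    -0.083  0.079 -0.009  0.028 -0.001 -0.005] std [0.41 0.25 0.11 0.03 0.04 0.03 0.03] g 0.0
theta 2.405 n 425
face 2561 ((0.9996623992919922, 2.2266197204589844), (45.923362731933594, 44.36741638183594), 45.839839935302734)
```

Call:
arm_command([
  [[0.085, 0.003, 0, -0.035, 0], [0.085, 0, 0, -0.03, 0], [0.059, 0, 0, 0, 0], [0.059, 0, 0, 0, 0], [0.059, 0, 0, 0, 0], [0.059, 0, 0, 0, -0.05], [0.059, 0, 0, 0, -0.05], [0.059, 0, 0, 0, -0.05]],
])

```text
time: 18.8
ee_pos: [0.4733, -0.0453, 0.1224]
tool_rot: [-0.0, 0.969, 0.246, -0.001]
contact_force: [-5.3, 0.2, 1.9]
width: 0.0589
grasp_force: 3.6
```

```bash
python3 -c "
from h import *
st();avg(4);look()"
```

```text
t 18.8 p [ 0.4733 -0.0453  0.1224] yaw 0.4961 F [-5.27  0.24  1.94] M [0.202 0.869 0.258] knobM 0.146 w 0.0589 g 3.5652595956344157 q6 0.89
t 19.0 yaw 0.498 mean [-4.783  0.91   1.699  0.211  0.778  0.16   0.106] std [0.62 0.59 0.59 0.05 0.04 0.01 0.07] g 2.8
theta -0.882 n 656
```

Call:
arm_command([
  [[0.058, 0, 0, 0, -0.05], [0.058, 0, 0, 0, -0.05], [0.058, 0, 0, 0, -0.05]],
])

```text
time: 19.35
ee_pos: [0.4738, -0.0449, 0.1227]
tool_rot: [-0.001, 0.985, 0.172, -0.001]
contact_force: [-4.5, 2.5, 4.0]
width: 0.0583
grasp_force: 4.7
```

```bash
python3 -c "
from h import *
st();avg(4);look()"
```

```text
t 19.35 p [ 0.4738 -0.0449  0.1227] yaw 0.3464 F [-4.48  2.49  3.97] M [0.4   0.743 0.222] knobM 0.183 w 0.0583 g 4.678761050454341 q6 1.04
t 19.55 yaw 0.348 mean [-4.837  2.01   2.626  0.424  0.75   0.111  0.04 ] std [0.38 0.52 0.08 0.03 0.02 0.03 0.07] g 3.7
theta -1.024 n 629
```

Call:
arm_command([
  [[0.057, 0, 0, 0, -0.05], [0.057, 0, 0, 0, -0.05], [0.057, 0, 0, 0, -0.05]],
])

```text
time: 19.9
ee_pos: [0.4744, -0.0448, 0.1229]
tool_rot: [-0.001, 0.995, 0.098, -0.0]
contact_force: [-2.7, 3.1, 1.7]
width: 0.0571
grasp_force: 4.9
```

```bash
python3 -c "
from h import *
st();avg(4);look()"
```

```text
t 19.9 p [ 0.4744 -0.0448  0.1229] yaw 0.1962 F [-2.71  3.14  1.65] M [0.592 0.413 0.18 ] knobM 0.101 w 0.0571 g 4.863260854035616 q6 1.19
t 20.1 yaw 0.198 mean [-4.06   3.29   3.633  0.568  0.604  0.113  0.066] std [0.42 0.31 0.57 0.03 0.02 0.02 0.03] g 3.9
theta -1.167 n 613
```

Call:
arm_command([
  [[0.056, 0, 0, 0, -0.05], [0.056, 0, 0, 0, -0.05], [0.056, 0, 0, 0, -0.05]],
])

```text
time: 20.45
ee_pos: [0.4754, -0.045, 0.1228]
tool_rot: [-0.0, 1.0, 0.023, 0.001]
contact_force: [-2.0, 2.0, 1.7]
width: 0.0562
grasp_force: 5.8
```

```bash
python3 -c "
from h import *
st();avg(4);look()"
```

```text
t 20.45 p [ 0.4754 -0.045   0.1228] yaw 0.0469 F [-2.03  2.02  1.68] M [0.451 0.242 0.192] knobM 0.095 w 0.0562 g 5.7880028046201915 q6 1.34
t 20.65 yaw 0.048 mean [-2.525e+00  2.903e+00  4.000e+00  6.110e-01  3.720e-01  9.300e-02
 -3.000e-03] std [0.36 0.23 0.76 0.07 0.02 0.02 0.04] g 5.0
theta -1.3 n 599
```

Call:
arm_command([
  [[0.056, 0, 0, 0, -0.05], [0.056, 0, 0, 0, -0.05]],
])

```text
time: 20.9
ee_pos: [0.476, -0.0454, 0.1222]
tool_rot: [-0.0, 1.0, -0.027, 0.002]
contact_force: [0.4, 4.3, 2.0]
width: 0.0561
grasp_force: 5.6
```

```bash
python3 -c "
from h import *
st();avg(3);look()"
```

```text
t 20.9 p [ 0.476  -0.0454  0.1222] yaw -0.0531 F [0.42 4.26 2.04] M [0.543 0.093 0.291] knobM 0.309 w 0.0561 g 5.5929188802838326 q6 1.44
t 21.05 yaw -0.051 mean [-0.178  2.993  3.38   0.575  0.017  0.095  0.022] std [0.4  0.37 0.99 0.04 0.02 0.04 0.04] g 4.4
theta -1.373 n 589
```

Call:
arm_command([
  [[0.055, 0, 0, 0, -0.05], [0.055, 0, 0, 0, -0.05]],
])

```text
time: 21.3
ee_pos: [0.4762, -0.0459, 0.122]
tool_rot: [0.0, 0.997, -0.076, 0.002]
contact_force: [0.9, 1.5, 0.7]
width: 0.0552
grasp_force: 9.9
```

```bash
python3 -c "
from h import *
st();avg(3);look()"
```

```text
t 21.3 p [ 0.4762 -0.0459  0.122 ] yaw -0.1525 F [0.94 1.47 0.67] M [ 0.477 -0.225  0.338] knobM 0.164 w 0.0552 g 9.938747375272214 q6 1.54
t 21.45 yaw -0.151 mean [ 1.32   1.839  1.94   0.425 -0.282  0.123  0.032] std [0.35 0.42 0.08 0.03 0.01 0.06 0.05] g 7.9
theta -1.471 n 602
```

Call:
arm_command([
  [[0.055, 0, 0, 0, -0.05], [0.055, 0, 0, 0, -0.05]],
])

```text
time: 21.7
ee_pos: [0.476, -0.0462, 0.1217]
tool_rot: [0.001, 0.992, -0.126, 0.002]
contact_force: [1.6, 0.1, 0.4]
width: 0.0551
grasp_force: 10.8
```

```bash
python3 -c "
from h import *
st();avg(3);look()"
```

```text
t 21.7 p [ 0.476  -0.0462  0.1217] yaw -0.2519 F [1.56 0.09 0.39] M [ 0.271 -0.567  0.493] knobM 0.29 w 0.0551 g 10.831256095552817 q6 1.64
t 21.85 yaw -0.251 mean [ 3.065 -0.698  0.019  0.097 -0.638  0.222  0.086] std [0.42 0.5  0.33 0.07 0.01 0.07 0.06] g 8.3
theta -1.561 n 608
```

Call:
arm_command([
  [[0.058, 0, 0, 0, 0.1], [0.058, 0, 0, 0, 0.11], [0.045, 0, 0, 0, 0], [0.045, 0, 0, 0, 0], [0.045, 0, 0, 0, 0], [0.045, 0, 0, 0, 0]],
], squeeze=20)

```text
time: 22.5
ee_pos: [0.4729, -0.0461, 0.1207]
tool_rot: [0.001, 1.0, -0.021, -0.002]
contact_force: [-2.8, -5.2, 2.0]
width: 0.0501
grasp_force: 21.7
```

```bash
python3 -c "
from h import *
st();avg(4);look()"
```

```text
t 22.5 p [ 0.4729 -0.0461  0.1207] yaw -0.0427 F [-2.85 -5.21  2.01] M [-0.623  0.528  0.251] knobM 0.15 w 0.0501 g 21.709980368614197 q6 1.43
t 22.7 yaw -0.043 mean [-2.95  -4.085  1.939 -0.63   0.527  0.31   0.287] std [0.17 0.46 0.49 0.01 0.02 0.03 0.06] g 21.7
theta -1.555 n 609
```

Call:
arm_command([
  [[0.045, 0, 0, 0, 0.03], [0.045, 0, 0, 0, 0.03]],
])

```text
time: 22.95
ee_pos: [0.4728, -0.0465, 0.1209]
tool_rot: [0.001, 1.0, 0.007, -0.002]
contact_force: [-3.7, -2.3, 2.0]
width: 0.0498
grasp_force: 29.3
```

```bash
python3 -c "
from h import *
st();avg(4);look()"
```

```text
t 22.95 p [ 0.4728 -0.0465  0.1209] yaw 0.0147 F [-3.69 -2.33  1.96] M [-1.961  0.838 -0.94 ] knobM 0.002 w 0.0498 g 29.348261654376984 q6 1.37
t 23.15 yaw 0.015 mean [-4.387 -2.887  2.943 -1.924  0.722 -0.656  0.184] std [0.35 0.41 0.69 0.01 0.03 0.08 0.09] g 29.7
theta -1.519 n 615
```

Call:
arm_command([
  [[0.045, 0, 0, 0, -0.03], [0.045, 0, 0, 0, -0.03]],
])

```text
time: 23.4
ee_pos: [0.4731, -0.0461, 0.1207]
tool_rot: [0.001, 1.0, -0.022, -0.002]
contact_force: [-2.6, -4.6, -1.1]
width: 0.0495
grasp_force: 21.4
```

```bash
python3 -c "
from h import *
st();avg(4);look()"
```

```text
t 23.4 p [ 0.4731 -0.0461  0.1207] yaw -0.0435 F [-2.56 -4.57 -1.11] M [-0.537  0.219  0.454] knobM 0.323 w 0.0495 g 21.436879634857178 q6 1.43
t 23.6 yaw -0.044 mean [-3.339 -5.303  0.317 -0.495  0.418  0.118 -0.04 ] std [0.62 0.06 0.48 0.02 0.02 0.06 0.06] g 21.5
theta -1.565 n 615
```

Call:
arm_command([
  [[0.045, 0, 0, 0, -0.04]],
])

```text
time: 23.75
ee_pos: [0.4734, -0.0461, 0.1205]
tool_rot: [0.001, 0.999, -0.041, -0.001]
contact_force: [-0.9, -4.8, -3.8]
width: 0.05
grasp_force: 24.7
```

```bash
python3 -c "
from h import *
st()"
```

```text
t 23.75 p [ 0.4734 -0.0461  0.1205] yaw -0.0828 F [-0.9  -4.77 -3.84] M [-0.093 -0.1    0.75 ] knobM 0.341 w 0.05 g 24.721295535564423 q6 1.47
```

Call:
arm_command([
  [[0.045, 0, 0, 0, -0.04]],
])

```text
time: 23.85
ee_pos: [0.4737, -0.046, 0.1203]
tool_rot: [0.001, 0.998, -0.061, -0.001]
contact_force: [-0.5, -6.0, -3.6]
width: 0.0495
grasp_force: 32.9
```

```bash
python3 -c "
from h import *
st()"
```

```text
t 23.85 p [ 0.4737 -0.046   0.1203] yaw -0.1223 F [-0.54 -6.01 -3.63] M [ 0.601 -0.089  1.194] knobM 0.289 w 0.0495 g 32.91960060596466 q6 1.51
```

Call:
arm_command([
  [[0.045, 0, 0, 0, -0.04]],
])

```text
time: 23.95
ee_pos: [0.4735, -0.046, 0.1205]
tool_rot: [0.001, 0.997, -0.081, -0.001]
contact_force: [-1.3, -7.3, 3.6]
width: 0.0501
grasp_force: 43.5
```

```bash
python3 -c "
from h import *
st();avg(4);look()"
```

```text
t 23.95 p [ 0.4735 -0.046   0.1205] yaw -0.1615 F [-1.27 -7.29  3.56] M [0.307 0.461 1.206] knobM 0.361 w 0.0501 g 43.485121375269955 q6 1.55
t 24.15 yaw -0.162 mean [-2.467e+00 -7.174e+00 -6.290e-01  4.720e-01  8.000e-02  8.940e-01
  5.000e-03] std [0.36 0.58 0.62 0.02 0.03 0.04 0.05] g 42.9
theta -1.646 n 623
```

Call:
arm_command([
  [[0.055, 0, 0, 0, 0], [0.055, 0, 0, 0, 0], [0.055, 0, 0, 0, -0.1], [0.055, 0, 0, 0, -0.05]],
])

```text
time: 24.6
ee_pos: [0.4764, -0.0465, 0.1217]
tool_rot: [0.001, 0.988, -0.157, 0.002]
contact_force: [2.6, -5.6, -2.8]
width: 0.0549
grasp_force: 3.4
```

```bash
python3 -c "
from h import *
st();look()"
```

```text
t 24.6 p [ 0.4764 -0.0465  0.1217] yaw -0.3149 F [ 2.56 -5.63 -2.8 ] M [-0.785 -0.381  0.245] knobM 0.173 w 0.0549 g 3.3940246619749814 q6 1.7
theta -1.654 n 611
```

Call:
arm_command([
  [[0.055, 0, 0, 0, -0.04]],
])

```text
time: 24.75
ee_pos: [0.4764, -0.0466, 0.1218]
tool_rot: [0.001, 0.985, -0.175, 0.002]
contact_force: [0.6, -5.5, -1.0]
width: 0.0549
grasp_force: 9.1
```

```bash
python3 -c "
from h import *
st();look()"
```

```text
t 24.75 p [ 0.4764 -0.0466  0.1218] yaw -0.3522 F [ 0.56 -5.54 -1.01] M [-0.505 -0.261  0.541] knobM 0.291 w 0.0549 g 9.116034266771749 q6 1.74
theta -1.677 n 617
```

Call:
arm_command([
  [[0.055, 0, 0, 0, -0.04]],
])

```text
time: 24.9
ee_pos: [0.4763, -0.0467, 0.1218]
tool_rot: [0.001, 0.981, -0.195, 0.002]
contact_force: [-1.2, -4.7, 0.6]
width: 0.0549
grasp_force: 14.2
```

```bash
python3 -c "
from h import *
st();look()"
```

```text
t 24.9 p [ 0.4763 -0.0467  0.1218] yaw -0.3916 F [-1.17 -4.66  0.59] M [-0.403 -0.253  0.649] knobM 0.396 w 0.0549 g 14.16961750946939 q6 1.78
theta -1.706 n 623
```

Call:
arm_command([
  [[0.056, 0, 0, 0, -0.05]],
])

```text
time: 25.05
ee_pos: [0.4762, -0.0467, 0.1218]
tool_rot: [0.001, 0.976, -0.219, 0.002]
contact_force: [1.2, -5.9, -2.1]
width: 0.056
grasp_force: 10.1
```

```bash
python3 -c "
from h import *
st();look()"
```

```text
t 25.05 p [ 0.4762 -0.0467  0.1218] yaw -0.442 F [ 1.24 -5.89 -2.08] M [-0.527 -0.524  0.598] knobM 0.322 w 0.056 g 10.146705333609134 q6 1.83
theta -1.741 n 633
```

Call:
arm_command([
  [[0.056, 0, 0, 0, -0.04]],
])

```text
time: 25.2
ee_pos: [0.4761, -0.0468, 0.1218]
tool_rot: [0.001, 0.971, -0.238, 0.002]
contact_force: [-0.0, -5.8, 0.6]
width: 0.0561
grasp_force: 14.6
```

```bash
python3 -c "
from h import *
st();look()"
```

```text
t 25.2 p [ 0.4761 -0.0468  0.1218] yaw -0.4815 F [-0.01 -5.77  0.61] M [-0.407 -0.471  0.71 ] knobM 0.365 w 0.0561 g 14.570166994722511 q6 1.87
theta -1.778 n 637
```

The torque now reads about 0.34 N m against 0.18 when free, so the clamp is firm. I'll release and lift clear.

Call:
arm_command([
  [[0.06, 0, 0, 0, 0.05], [0.085, 0, 0, 0, 0.03], [0.085, 0, 0, 0, 0], [0.085, 0, 0, 0.04, 0], [0.085, 0, 0, 0.045, 0], [0.085, 0, 0, 0.045, 0], [0.085, 0, 0, 0, 0], [0.085, 0, 0, 0, 0]],
])

```text
time: 26.05
ee_pos: [0.4757, -0.0453, 0.2529]
tool_rot: [-0.0, 0.98, -0.2, 0.002]
contact_force: [-0.7, -0.6, -0.3]
width: 0.0853
grasp_force: 0.0
```

```bash
python3 -c "
from h import *
st();p,d,c=look();X=cloud(d,c);Q=X[(X[...,2]>.112)&(X[...,2]<.125)&(abs(X[...,0]-.597)<.04)&(abs(X[...,1]-.023)<.03)];print(len(Q),np.median(Q,0))
p,d=arm.grab_frame('top');X=cloud(d,arm.calibration('top'));Q=X[(X[...,2]>.112)&(X[...,2]<.125)&(abs(X[...,0]-.597)<.04)&(abs(X[...,1]-.023)<.03)];print(len(Q),Q.mean(0) if len(Q) else 0)
st();arm.job_done()"
```

```text
t 26.05 p [ 0.4757 -0.0453  0.2529] yaw -0.4035 F [-0.71 -0.56 -0.26] M [-0.042  0.002 -0.033] knobM -0.091 w 0.0853 g 0.0 q6 1.79
theta -1.775 n 261
1576 [0.59826185 0.02116543 0.11725276]
0 0
t 26.15 p [ 0.4736 -0.0451  0.25  ] yaw -0.4032 F [-0.28 -0.   -0.82] M [0.006 0.025 0.034] knobM 0.026 w 0.0852 g 0.0 q6 1.79
the job is handed in; nothing more can be done
```

I loosened the knob, slid the cover fully home, tightened the knob again to about 0.34 N m (an estimate from noisy readings; firm is 0.3, crush 0.41), and handed the job in at 26 s; no verdict was returned, and I did not re-measure the other things.

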